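# Index the tin press and close the lid

## Task

Close the tin that stands in the nest of the turret press: push the turret round by its orange tabs until the pad for that tin (gold knob for the small gold tin, blue knob for the large blue tin) clicks in over it, then push that pad's knob straight down until the lid is fully home and let it spring back up. Nothing is picked up: leave both tins and the loose things on the table where they are, touch neither tin with the gripper, leave the waiting tin's lid proud and the turret at the pad you used.

Things in the scene. Friction and masses are not known exactly. Their poses are not given: they have to be found in the camera images.
- press: turret hand press fixed to the table; base plate 225 x 130 x 8 mm, whole 138 mm high. Origin at table level on the turret's upright axis; own -x is its front (yaw varies up to 0.35 rad), z up. Turret: four stations a quarter turn apart, three with an arm and plunger on a 90 mm radius (widest pad reaches 132 mm), one empty for loading. Hub plate and arms up to 99 mm, hub cap up to 113 mm.
- nest (a point): centre of the white stepped nest at the front of the press, 90 mm from the turret axis along the press's own -x, 10 mm above the table (floor for the small tin; the large tin stands on a step 4 mm higher). Rim 110 mm across, top 19 mm above the table. A pad is in place when its knob is right above this point.
- turret (a joint): turret angle, rad, growing anticlockwise from above, no stops. Over the nest: 0 = empty gap, 1.571 = white-knob pad, 3.142 = gold-knob pad, -1.571 (or 4.712) = blue-knob pad. A sprung roller drops into a notch at each of these, drawing the turret in from about 0.2 rad off; between them it stays where it is left. It starts between 0.38 and 1.19. Turning takes about 1 N at a tab, 3 N out of a notch.
- tab0 (a point): one of four orange upright push tabs on the turret, half-way between stations (with a station at the front, 45 degrees either side of front and back): 8 mm thick along the turning direction, 69 to 105 mm from the axis, 86 to 130 mm above the table. Point: middle of its top edge, 88 mm from the axis. About 40 mm of space between a tab and the next knob.
- tab1 (a point): the next tab, a quarter turn anticlockwise from tab0, same point (the rules call tab0 to tab3 turret_c28 to turret_c31)
- tab2 (a point): the next tab, half a turn from tab0, same point
- tab3 (a point): the next tab, a quarter turn clockwise from tab0, same point
- knob_small (a point): gold mushroom knob (32 mm across, 14 mm thick) of the plunger for the small gold tin; point: centre of its top, 138 mm above the table when up. A steel pad 60 mm across hangs below it, its face 60 mm above the table.
- knob_large (a point): blue mushroom knob, same size and height, of the plunger for the large blue tin, with a steel pad 84 mm across; point: centre of its top.
- knob_medium (a point): white mushroom knob, same size and height, of a plunger with a 74 mm pad for a tin size not in use; point: centre of its top.
- plunger_small (a joint): how far the gold-knob plunger is pushed down, m, 0 (up) to 0.028. It springs back; 2.4 N at the top and 0.18 N more per mm. Over the small tin it meets the lid at 0.018 and the lid is home at 0.023.
- plunger_large (a joint): the same for the blue-knob plunger. Over the large tin it meets the lid at 0.008 and the lid is home at 0.013.
- tin_small_c (a point): centre of the small gold tin, 66 mm across, loose; its lid is 69 mm across. Closed it is 27 mm high, now 32 mm as its slip lid stands 5 mm proud. It stands either in the press nest or in the second nest beside the press; the other tin stands in the other. Point 13.5 mm above its underside.
- tin_large_c (a point): centre of the large blue tin, 90 mm across, loose; its lid is 93 mm across. Closed it is 33 mm high, now 38 mm as its slip lid stands 5 mm proud. Point 16.5 mm above its underside.
- lid_small (a joint): how far the small tin's lid is pushed on, m: 0 = 5 mm proud, 0.005 = fully home. Tight: it takes about 6 N (with the plunger's spring about 13 N at the knob) and stays where it is left.
- lid_large (a joint): the same for the large tin's lid (about 11 N at the knob)
- side_nest: fixed white plate 124 x 124 x 8 mm with a second nest of the same shape and height, to the left of the press, where the next tin waits; origin at table level under its centre.
- spatula_0: loose blue-handled spatula, 205 mm, lying right of the press; bystander
- tin_small: the small gold tin itself; origin at the centre of its underside
- tin_large: the large blue tin itself; origin at the centre of its underside
- marker: loose marker pen, 130 mm, lying right of the press; bystander
- brush: loose blue cleaning brush, 130 mm, lying at the right front; bystander
Things that resemble listed ones, but are neither listed nor needed, are in the scene too. What is shaped like the tin_small but pink or red is not meant.

How it is judged:
By the outcome, as a careful person would: the job done as asked, in the order asked, and still so for the second after the job is handed in, with the robot touching nothing.
It also fails if it takes over 48 s, if anything falls off the work surface, if the arm or the gripper's body presses on something with over 40 N, if the wrist force passes 120 N, or if a joint passes its speed limit or range.

## Robot

A 7-joint arm with a two-finger parallel gripper is mounted at the origin on a cart in front of the work surface, level with it; the furniture and walls round the work are solid. World frame = base frame: x ahead of the robot, y to its left, z up, the work surface at z = 0. Lengths are in m, angles in degrees, forces in N, time in s.
With the tool pointing down it reaches from about 0.4 to 0.85 m from the base axis. Payload 4.4 kg.
Tool frame: the origin (TCP) lies on the centre line of the jaws, within the pads' length; the fingertips stand r.finger_overhang ahead of it and the grasp point (between the pads) lies 8 mm behind it (r.finger_overhang is the distance from the TCP to the fingertips, in m); z points along the fingers, y is the direction in which the jaws open and shut (so a half turn about z gives the same grasp; the last joint's range is limited). The gripper opens to 94 mm and grips with 3 to 60 N. Pads are 16 mm wide; open, the fingers measure 119 mm over their backs; the gripper's body (75 mm by 177 mm) begins 78 mm behind the grasp point.
Start: joints at [68.48, 36.005, 2.206, 86.941, -1.547, 57.084, -1.146], TCP at [0.198, -0.619, 0.216] pointing down, gripper open.
Joint ranges: [-175.42, 175.42], [-21.48, 121.26], [-71.46, 75.88], [10.55, 141.38], [-63.04, 243.04], [13.31, 113.54], [-168.57, 168.57]. Speed limits (degrees/s): [147.25, 147.25, 180, 180, 180, 180, 180].

## Interface

Orientations are given as a 3x3 rotation matrix whose columns are the frame's x, y, z axes.
In Python, from workcell import r, capture, camera_info, regions_of gives the robot as it stands. The module is installed in compiled form; this text tells all that it offers.
- The arm moves only by the tool send_rows, never from a script. Its argument "steps" is a list of rows, each an object with "grip": the finger opening in m, from 0 to 0.094; "slide": the shift along the world's x, y, z in m, a list of three; "turn": the turn about the world's z in units of 5 degrees (1.0 is 5 degrees). A call has 1 to 12 rows; each row shifts and turns the commanded pose from where the row before left it; what a row does not reach is not made up. A row lasts 1/12 s, in which the tool goes at most 41.7 mm and 7.16 degrees, less where a joint would pass 70% of its speed; a pose out of reach is approached as far as the arm can. A call is refused whole if a number of a shift passes 0.0417 or a number of a turn 1, either way. A call with a gripper value outside its range is refused whole. The fingers move at their own pace and stop on an object; "squeeze" is the grip in N (left out, the last holds). Time passes only in rows, so rows that do not move let the fingers close. It gives the time, the measured TCP pose, the force and the opening at its end, in the units of the state.
- r.get_obs(): the state, without advancing time (a new reading comes with each control period).
- capture(name): name is "scene" or "top"; returns (picture, depth): 480x640x3 uint8, blue, green, red; 480x640 float32, m along the optical axis (not along the pixel's ray), 0 where there is no reading.
- camera_info(name): a dict with "intrinsics" (3x3 intrinsics, pixels), "eye" and "orientation" of the camera in the world. Camera axes: x right, y up, looking along -z (the intrinsics and any distortion apply to the point x, -y, -z); pixel columns grow to the right and rows downward; lengths in m; the calibration is good to about 2 mm. A picture is of the moment at which its call begins. camera_info takes no time and is no camera call.
- r.close_job(): hands the job in, once; it reports no verdict.
Trained networks look in the newest picture that a camera, given by its name, has taken for a name from the list of things; names that differ only in an ending like _2 or _b are one class to them, and where a whole thing is asked for, a point or a joint stands for the part that bears it (a point fixed in the world has none). Each returns a list of dicts, best first, with "score" (0 to 1); they miss things now and then, are a little off and sometimes report something else, mostly with a low value. They report only what shows in the picture. A call takes as long as a camera call. They do not tell look-alikes from the thing itself.
- regions_of(camera, label): "region" (480x640 bool, what is visible of it) and "position" ([column, row] in pixels, amid what is visible of it).
The state is a dict: "clock": time; "joint_positions": joint angles; "qd": joint speeds; "effort": joint torques, N m; "eef_pos": TCP position; "tcp_rot": TCP orientation; "ft_force": force on the tool from outside, world axes, zero at the start; "wrist_torque": the same for the moment, N m; "grip_width": opening from 0.0 (shut) to 1.0 (fully open).
Only numpy, scipy, OpenCV 4.12 (cv2) and the standard library are available. Lean on these libraries where they do the work, as an engineer would, in place of code of your own. Each camera call takes 0.05 s, during which the arm holds its last target. There are 200 camera calls.

## Working session

There is one attempt and no reset: what is moved stays moved. The work goes in short steps, Python scripts to look and compute and a tool call to move; the robot and the scene stay as the last step left them, time stands still between calls to the robot, and variables do not carry over. Pictures are saved under pics/ and viewed, about 8 in all and at most 12, crops included, and the job is handed in when it is done.

Besides the shell and the picture viewer there is one more tool, called after "Request:" in YAML: its name, and indented under it one key for each argument. send_rows: Moves the arm, as the interface text tells. Its arguments: {"type":"object","properties":{"steps":{"type":"array"},"squeeze":{"type":"number"}},"required":["steps"]}

```bash
mkdir -p pics
cat > h.py <<'E'
import numpy as np, cv2
from workcell import r, capture, camera_info, regions_of
def world(cam,px,depth=None,z=None):
    c=camera_info(cam);K=np.array(c["intrinsics"]);R=np.array(c["orientation"]);e=np.array(c["eye"])
    px=np.atleast_2d(np.array(px,float))
    d=np.c_[(px[:,0]-K[0,2])/K[0,0],-(px[:,1]-K[1,2])/K[1,1],-np.ones(len(px))]@R.T
    s=np.asarray(depth) if z is None else (z-e[2])/d[:,2]
    return e+d*np.reshape(s,(-1,1))
E
python3 - <<'E'
from h import *
for c in("top","scene"):
    im,d=capture(c); cv2.imwrite(f"pics/{c}0.png",im); i=camera_info(c); print(c,i)
    for l in("knob_small","knob_large","knob_medium","tab0","tin_small","tin_large","press","side_nest"):
        for o in regions_of(c,l)[:4]:
            m=o["region"]; v,u=np.nonzero(m&(d>0))
            p=world(c,np.c_[u,v],d[v,u]); top=p[p[:,2]>np.percentile(p[:,2],90)-.006]
            print(l,round(o["score"],2),np.round(o["position"]),m.sum(),np.median(top,0).round(3))
s=r.get_obs();print(s["eef_pos"],s["tcp_rot"],r.finger_overhang,s["clock"])
E
```

```text
top {'intrinsics': array([[513.48467254,   0.        , 319.16734583],
       [  0.        , 513.48467254, 238.94279723],
       [  0.        ,   0.        ,   1.        ]]), 'eye': array([0.34126568, 0.00738689, 1.25445541]), 'orientation': array([[ 0.01310115,  0.9848007 , -0.17319339],
       [-0.99991132,  0.012489  , -0.00462384],
       [-0.00239055,  0.17323861,  0.98487698]])}
knob_small 0.63 [301. 195.] 313 [0.649 0.048 0.139]
knob_small 0.56 [359. 195.] 663 [ 0.65  -0.08   0.138]
knob_small 0.16 [473. 228.] 670 [ 0.565 -0.34   0.011]
knob_large 0.6 [362. 195.] 753 [ 0.65  -0.08   0.138]
knob_large 0.49 [331. 224.] 5531 [0.59  0.035 0.137]
knob_medium 0.16 [363. 192.] 729 [ 0.65  -0.08   0.138]
tab0 0.8 [328. 215.] 4005 [0.641 0.037 0.137]
tin_small 0.98 [172. 181.] 702 [0.699 0.39  0.032]
tin_small 0.87 [198. 280.] 749 [0.459 0.3   0.042]
tin_small 0.77 [189. 218.] 682 [0.601 0.341 0.033]
tin_small 0.74 [235. 217.] 678 [0.613 0.215 0.032]
tin_large 0.92 [339. 261.] 1169 [ 0.5   -0.039  0.052]
tin_large 0.67 [325. 217.] 3994 [0.641 0.037 0.137]
press 0.68 [332. 223.] 5728 [ 0
[... 945 characters left out ...]
[176. 307.] 696 [0.691 0.391 0.03 ]
tin_small 0.7 [270. 337.] 827 [0.452 0.304 0.04 ]
tin_small 0.65 [329. 315.] 697 [0.411 0.162 0.03 ]
tin_small 0.61 [255. 292.] 610 [0.607 0.218 0.03 ]
tin_large 0.76 [354. 264.] 786 [ 0.488 -0.029  0.05 ]
tin_large 0.5 [327. 262.] 414 [0.515 0.054 0.136]
tin_large 0.31 [357. 262.] 512 [ 0.487 -0.029  0.05 ]
press 0.77 [323. 244.] 3861 [ 0.582 -0.008  0.129]
press 0.43 [324. 214.] 182 [ 0.644 -0.076  0.136]
side_nest 0.57 [275. 354.] 1718 [0.436 0.323 0.016]
[ 0.19821642 -0.61908014  0.21650544] [[ 9.52398304e-01  3.04856471e-01  5.81009287e-05]
 [ 3.04856474e-01 -9.52398302e-01 -6.03609519e-05]
 [ 3.69337991e-05  7.52001125e-05 -9.99999996e-01]] 0.011 0.9
```

View pics/top0.png

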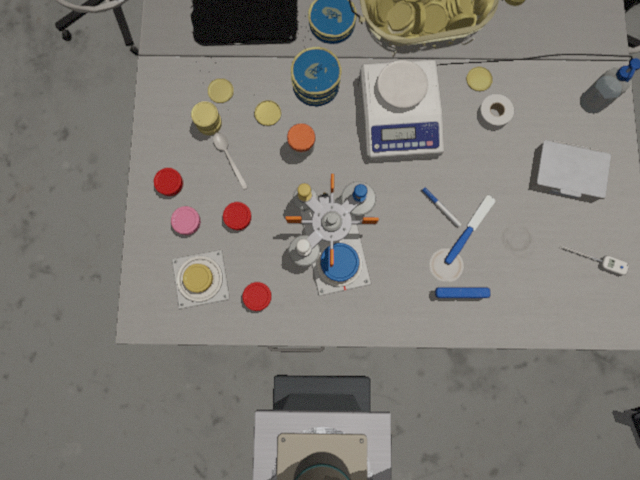

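View pics/scene0.png

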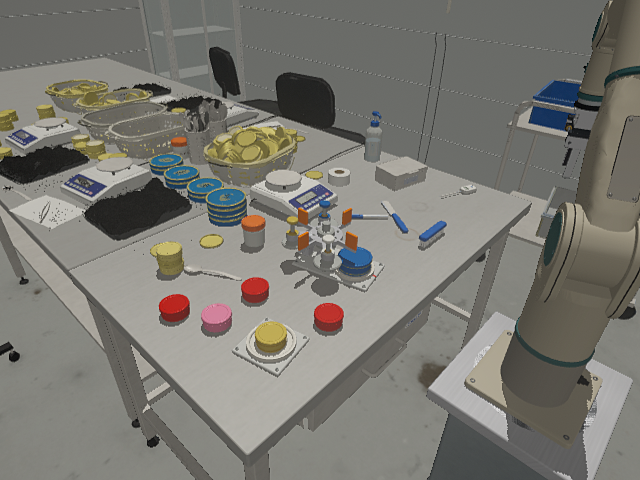

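The large blue tin is in the nest (top ≈ 340,262). The gold tin waits in the side nest (197,278). The turret stands with its empty gap at the front right, and the tabs point up, down, left and right of about (331,221). The blue knob at (361,191) needs to come clockwise to the front. Next I'll measure the axis and angle more precisely.

```bash
cat >> h.py <<'E'
from scipy.optimize import least_squares
def cloud(c,im,d,lo,hi,zl,zh):
    hsv=cv2.cvtColor(im,cv2.COLOR_BGR2HSV); m=(cv2.inRange(hsv,lo,hi)>0)&(d>0)
    v,u=np.nonzero(m); p=world(c,np.c_[u,v],d[v,u])
    k=(p[:,2]>zl)&(p[:,2]<zh)&(np.hypot(p[:,0]-.583,p[:,1]+.014)<.16)
    return p[k]
def measure(cams=("top","scene")):
    out={}
    for c in cams:
        im,d=capture(c)
        t=cloud(c,im,d,(4,150,90),(16,255,255),.118,.14)[:,:2]   # tabs
        b=cloud(c,im,d,(98,120,50),(125,255,255),.130,.145)
        y=cloud(c,im,d,(17,90,60),(32,255,255),.130,.145)
        lid=cloud(c,im,d,(98,120,50),(125,255,255),.046,.058)
        f=lambda q:(lambda w:np.minimum(np.abs(w@[np.cos(q[2]),np.sin(q[2])]),np.abs(w@[-np.sin(q[2]),np.cos(q[2])])))(t-q[:2])
        best=min((least_squares(f,[.583,-.014,a],loss="soft_l1",f_scale=.004) for a in np.arange(-.8,.8,.2)),key=lambda s:s.cost)
        q=best.x; print(c,"axis",q[:2].round(4),"tabs deg",np.degrees(q[2]).round(1)%90,len(t))
        for n,p in(("blue",b),("gold",y),("lid",lid)):
            if len(p)>5:
                (x0,y0),R=cv2.minEnclosingCircle((p[:,:2]*1000).astype(np.float32)); w=np.array([x0,y0])/1000-q[:2]
                print(n,len(p),"mean",p.mean(0).round(4),"circ",round(x0,1),round(y0,1),round(R,1),"ang",np.degrees(np.arctan2(w[1],w[0])).round(1),"rad",np.hypot(*w).round(4))
E
python3 -c "
from h import *
measure()"
```

```text
top axis [ 0.5865 -0.0144] tabs deg 89.8 181
blue 125 mean [ 0.6489 -0.0778  0.1385] circ 649.1 -78.2 14.6 ang -45.5 rad 0.0894
gold 134 mean [0.6494 0.0482 0.1386] circ 650.0 47.9 14.8 ang 44.4 rad 0.089
lid 999 mean [ 0.4973 -0.0371  0.052 ] circ 499.3 -35.0 44.9 ang -166.7 rad 0.0896
scene axis [ 0.5804 -0.0122] tabs deg 0.0 187
blue 56 mean [ 0.6431 -0.0745  0.1356] circ 643.9 -76.8 15.9 ang -45.5 rad 0.0906
gold 72 mean [0.6413 0.0508 0.1351] circ 578.3 23.7 87.4 ang 93.4 rad 0.036
lid 462 mean [ 0.4905 -0.0338  0.0499] circ 494.3 -35.0 47.4 ang -165.2 rad 0.0891
```

Request:
send_rows:
  steps:
    - {"grip": 0,"slide": [0.02,0.026,0.0],"turn": 1}
    - {"grip": 0,"slide": [0.02,0.026,0.0],"turn": 1}
    - {"grip": 0,"slide": [0.02,0.026,0.0],"turn": 1}
    - {"grip": 0,"slide": [0.02,0.026,0.0],"turn": 1}
    - {"grip": 0,"slide": [0.02,0.026,0.0],"turn": 1}
    - {"grip": 0,"slide": [0.02,0.026,0.0],"turn": 1}
    - {"grip": 0,"slide": [0.02,0.026,0.0],"turn": 1}
    - {"grip": 0,"slide": [0.02,0.026,0.0],"turn": 1}
    - {"grip": 0,"slide": [0.02,0.026,0.0],"turn": 1}
    - {"grip": 0,"slide": [0.02,0.026,0.0],"turn": 1}
    - {"grip": 0,"slide": [0.02,0.026,0.0],"turn": 1}
    - {"grip": 0,"slide": [0.02,0.026,0.0],"turn": 1}

```text
clock: 2.0
eef_pos: [0.439, -0.3059, 0.2168]
tcp_rot: [[0.208, 0.978, 0.0], [0.978, -0.208, -0.0], [-0.0, 0.0, -1.0]]
ft_force: [1.3, -0.5, 0.5]
grip_width: 0.188
```

```bash
cat > s.py <<'E'
from h import *
s=r.get_obs();R=s["tcp_rot"];print(s["clock"],np.round(s["eef_pos"],4),"yaw y",np.degrees(np.arctan2(R[1,1],R[0,1])).round(1),np.round(s["joint_positions"],0),np.round(s["ft_force"],1),s["grip_width"])
E
python3 s.py
```

```text
2.0 [ 0.439  -0.3059  0.2168] yaw y -12.0 [ 43.  27. -16. 105.   9.  49.  10.] [ 1.3 -0.5  0.5] 0.18820089852317007
```

Request:
send_rows:
  steps:
    - {"grip": 0,"slide": [0.014,0.0172,0.0],"turn": 1}
    - {"grip": 0,"slide": [0.014,0.0172,0.0],"turn": 1}
    - {"grip": 0,"slide": [0.014,0.0172,0.0],"turn": 1}
    - {"grip": 0,"slide": [0.014,0.0172,0.0],"turn": 1}
    - {"grip": 0,"slide": [0.014,0.0172,0.0],"turn": 1}
    - {"grip": 0,"slide": [0.014,0.0172,0.0],"turn": 1}
    - {"grip": 0,"slide": [0.014,0.0172,0.0],"turn": 1}
    - {"grip": 0,"slide": [0.014,0.0172,0.0],"turn": 1}
    - {"grip": 0,"slide": [0.014,0.0172,0.0],"turn": 1}
    - {"grip": 0,"slide": [0.014,0.0172,0.0],"turn": 1}
    - {"grip": 0,"slide": [0.014,0.0172,0.0],"turn": 1}
    - {"grip": 0,"slide": [0.014,0.0172,0.0],"turn": 1}

```text
clock: 3.0
eef_pos: [0.6068, -0.1, 0.2165]
tcp_rot: [[-0.743, 0.669, 0.0], [0.669, 0.743, -0.0], [-0.0, -0.0, -1.0]]
ft_force: [-0.5, 0.1, -0.7]
grip_width: 0.002
```

Request:
send_rows:
  steps:
    - {"grip": 0,"slide": [0,0,0.0],"turn": 1}
    - {"grip": 0,"slide": [0,0,0.0],"turn": 1}
    - {"grip": 0,"slide": [0,0,0.0],"turn": 1}
    - {"grip": 0,"slide": [0,0,0.0],"turn": 1}
    - {"grip": 0,"slide": [0,0,0.0],"turn": 1}
    - {"grip": 0,"slide": [0,0,0.0],"turn": 1}
    - {"grip": 0,"slide": [0,0,0.0],"turn": 1}
    - {"grip": 0,"slide": [0,0,0.0],"turn": 1}
    - {"grip": 0,"slide": [0,0,0.0],"turn": 1}
    - {"grip": 0,"slide": [0,0,0.0],"turn": 1}
    - {"grip": 0,"slide": [0,0,0.0],"turn": 1}
    - {"grip": 0,"slide": [0,0,0],"turn": 0}

```text
clock: 4.0
eef_pos: [0.6061, -0.101, 0.2163]
tcp_rot: [[-0.975, -0.222, -0.0], [-0.222, 0.975, 0.0], [0.0, 0.0, -1.0]]
ft_force: [0.1, -0.1, 0.8]
grip_width: 0.007
```

```bash
python3 s.py; python3 -c "
from h import *
im,d=capture('scene');cv2.imwrite('pics/s1.png',cv2.resize(im[130:330,230:450],None,fx=3,fy=3))
print([o['position'] for o in regions_of('scene','knob_large')[:2]])"
```

```text
4.0 [ 0.6061 -0.101   0.2163] yaw y 102.8 [ 34.  39. -46.  92.  31.  62.  82.] [ 0.1 -0.1  0.8] 0.007456125874886583
[[326.4, 213.0]]
```

View pics/s1.png

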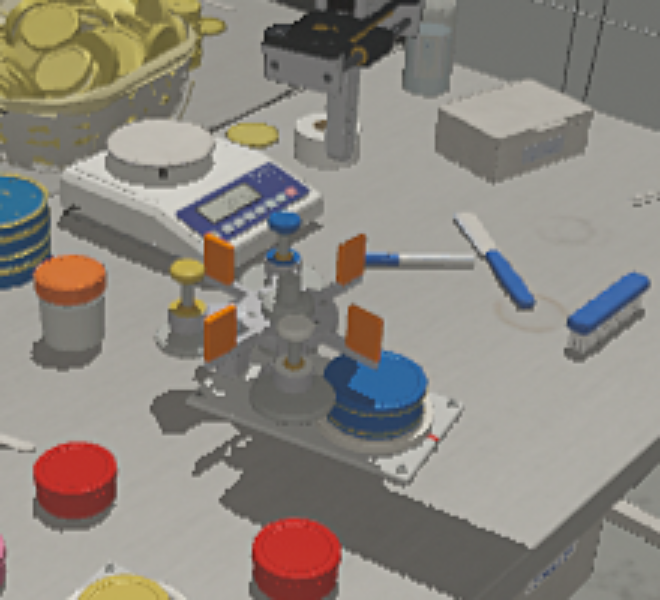

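The gripper is closed and above the gap between the right tab and the blue knob. Lowering into the gap.

Request:
send_rows:
  steps:
    - {"grip": 0,"slide": [0,0,-0.02],"turn": 0}
    - {"grip": 0,"slide": [0,0,-0.02],"turn": 0}
    - {"grip": 0,"slide": [0,0,-0.02],"turn": 0}
    - {"grip": 0,"slide": [0,0,-0.02],"turn": 0}
    - {"grip": 0,"slide": [0,0,-0.017],"turn": 0}
    - {"grip": 0,"slide": [0,0,0],"turn": 0}

```text
clock: 4.6
eef_pos: [0.6038, -0.1011, 0.1163]
tcp_rot: [[-0.976, -0.219, -0.006], [-0.219, 0.976, -0.0], [0.006, 0.001, -1.0]]
ft_force: [-0.2, -1.5, -0.1]
grip_width: 0.007
```

```bash
python3 s.py
python3 - <<'E'
import numpy as np
a=np.array([.584,-.0135])
# finger angle phi from 284 down; turn each row -5deg; r=.089
p=lambda f:a+.089*np.array([np.cos(np.radians(f)),np.sin(np.radians(f))])
fs=np.arange(284,154,-5.)
for f,g in zip(fs[:-1],fs[1:]): print(g,(p(g)-p(f)).round(4),p(g).round(3))
E
```

```text
4.6 [ 0.6038 -0.1011  0.1163] yaw y 102.6 [ 31.  46. -41.  97.  37.  52.  77.] [-0.2 -1.5 -0.1] 0.0066236275900129595
279.0 [-0.0076 -0.0015] [ 0.598 -0.101]
274.0 [-0.0077 -0.0009] [ 0.59  -0.102]
269.0 [-0.0078 -0.0002] [ 0.582 -0.102]
264.0 [-0.0077  0.0005] [ 0.575 -0.102]
259.0 [-0.0077  0.0011] [ 0.567 -0.101]
254.0 [-0.0075  0.0018] [ 0.559 -0.099]
249.0 [-0.0074  0.0025] [ 0.552 -0.097]
244.0 [-0.0071  0.0031] [ 0.545 -0.093]
239.0 [-0.0068  0.0037] [ 0.538 -0.09 ]
234.0 [-0.0065  0.0043] [ 0.532 -0.086]
229.0 [-0.0061  0.0048] [ 0.526 -0.081]
224.0 [-0.0056  0.0053] [ 0.52  -0.075]
219.0 [-0.0051  0.0058] [ 0.515 -0.07 ]
214.0 [-0.0046  0.0062] [ 0.51  -0.063]
209.0 [-0.0041  0.0066] [ 0.506 -0.057]
204.0 [-0.0035  0.0069] [ 0.503 -0.05 ]
199.0 [-0.0028  0.0072] [ 0.5   -0.042]
194.0 [-0.0022  0.0074] [ 0.498 -0.035]
189.0 [-0.0015  0.0076] [ 0.496 -0.027]
184.0 [-0.0009  0.0077] [ 0.495 -0.02 ]
179.0 [-0.0002  0.0078] [ 0.495 -0.012]
174.0 [0.0005 0.0077] [ 0.495 -0.004]
169.0 [0.0011 0.0077] [0.497 0.003]
164.0 [0.0018 0.0075] [0.498 0.011]
159.0 [0.0025 0.0074] [0.501 0.018]
```

Request:
send_rows:
  steps:
    - {"grip": 0,"slide": [-0.0038,-0.0007,0.002],"turn": -0.5}
    - {"grip": 0,"slide": [-0.0038,-0.0007,0],"turn": -0.5}
    - {"grip": 0,"slide": [-0.0038,-0.0004,0],"turn": -0.5}
    - {"grip": 0,"slide": [-0.0038,-0.0004,0],"turn": -0.5}
    - {"grip": 0,"slide": [-0.0039,-0.0001,0],"turn": -0.5}
    - {"grip": 0,"slide": [-0.0039,-0.0001,0],"turn": -0.5}
    - {"grip": 0,"slide": [-0.0038,0.0003,0],"turn": -0.5}
    - {"grip": 0,"slide": [-0.0038,0.0003,0],"turn": -0.5}
    - {"grip": 0,"slide": [-0.0038,0.0006,0],"turn": -0.5}
    - {"grip": 0,"slide": [-0.0038,0.0006,0],"turn": -0.5}
    - {"grip": 0,"slide": [-0.0038,0.0009,0],"turn": -0.5}
    - {"grip": 0,"slide": [-0.0038,0.0009,0],"turn": -0.5}

```text
clock: 5.6
eef_pos: [0.5618, -0.0994, 0.1229]
tcp_rot: [[-0.954, 0.3, 0.003], [0.3, 0.954, -0.0], [-0.003, 0.001, -1.0]]
ft_force: [1.8, 0.2, -1.1]
grip_width: 0.004
```

```bash
python3 s.py; python3 -c "
from h import *
measure(('scene',))"
```

```text
5.6 [ 0.5618 -0.0994  0.1229] yaw y 72.5 [ 29.  40. -34. 105.  31.  45.  51.] [ 1.8  0.2 -1.1] 0.0035546771980219157
scene axis [ 0.5811 -0.0122] tabs deg 63.9 180
blue 56 mean [ 0.61   -0.0969  0.1355] circ 609.6 -100.4 17.0 ang -72.1 rad 0.0927
gold 68 mean [0.6645 0.018  0.1352] circ 647.9 30.5 40.1 ang 32.6 rad 0.0792
lid 510 mean [ 0.4918 -0.0343  0.0498] circ 495.6 -34.4 47.1 ang -165.4 rad 0.0884
```

Request:
send_rows:
  steps:
    - {"grip": 0,"slide": [-0.0037,0.0012,-0.001],"turn": -0.5}
    - {"grip": 0,"slide": [-0.0037,0.0012,-0.001],"turn": -0.5}
    - {"grip": 0,"slide": [-0.0036,0.0015,0],"turn": -0.5}
    - {"grip": 0,"slide": [-0.0036,0.0015,0],"turn": -0.5}
    - {"grip": 0,"slide": [-0.0034,0.0018,0],"turn": -0.5}
    - {"grip": 0,"slide": [-0.0034,0.0018,0],"turn": -0.5}
    - {"grip": 0,"slide": [-0.0032,0.0021,0],"turn": -0.5}
    - {"grip": 0,"slide": [-0.0032,0.0021,0],"turn": -0.5}
    - {"grip": 0,"slide": [-0.003,0.0024,0],"turn": -0.5}
    - {"grip": 0,"slide": [-0.003,0.0024,0],"turn": -0.5}
    - {"grip": 0,"slide": [-0.0028,0.0026,0],"turn": -0.5}
    - {"grip": 0,"slide": [-0.0028,0.0026,0],"turn": -0.5}

```text
clock: 6.65
eef_pos: [0.5232, -0.0767, 0.1208]
tcp_rot: [[-0.677, 0.736, 0.005], [0.736, 0.677, -0.001], [-0.004, 0.003, -1.0]]
ft_force: [3.8, -1.8, -2.0]
grip_width: 0.004
```

```bash
python3 s.py; python3 -c "
from h import *
measure(('scene',))"
```

```text
6.65 [ 0.5232 -0.0767  0.1208] yaw y 42.6 [ 22.  36. -25. 111.  24.  38.  24.] [ 3.8 -1.8 -2. ] 0.00413715922751751
scene axis [ 0.5808 -0.0134] tabs deg 34.5 163
blue 48 mean [ 0.5657 -0.0977  0.1357] circ 564.3 -101.7 16.4 ang -100.6 rad 0.0898
gold 63 mean [ 0.6691 -0.0261  0.135 ] circ 665.2 -1.3 45.2 ang 8.1 rad 0.0853
lid 537 mean [ 0.4936 -0.0331  0.0499] circ 495.8 -34.7 47.4 ang -165.9 rad 0.0876
```

Request:
send_rows:
  steps:
    - {"grip": 0,"slide": [-0.0026,0.0029,0],"turn": -0.5}
    - {"grip": 0,"slide": [-0.0026,0.0029,0],"turn": -0.5}
    - {"grip": 0,"slide": [-0.0023,0.0031,0],"turn": -0.5}
    - {"grip": 0,"slide": [-0.0023,0.0031,0],"turn": -0.5}
    - {"grip": 0,"slide": [-0.002,0.0033,0],"turn": -0.5}
    - {"grip": 0,"slide": [-0.002,0.0033,0],"turn": -0.5}
    - {"grip": 0,"slide": [-0.0017,0.0034,0],"turn": -0.5}
    - {"grip": 0,"slide": [-0.0017,0.0034,0],"turn": -0.5}
    - {"grip": 0,"slide": [-0.0014,0.0036,0],"turn": -0.5}
    - {"grip": 0,"slide": [-0.0014,0.0036,0],"turn": -0.5}
    - {"grip": 0,"slide": [-0.0011,0.0037,0],"turn": -0.5}
    - {"grip": 0,"slide": [-0.0011,0.0037,0],"turn": -0.5}

```text
clock: 7.7
eef_pos: [0.5006, -0.037, 0.1206]
tcp_rot: [[-0.219, 0.976, 0.003], [0.976, 0.219, -0.001], [-0.002, 0.003, -1.0]]
ft_force: [2.2, -3.3, 2.0]
grip_width: 0.005
```

```bash
python3 s.py; python3 -c "
from h import *
measure(('scene',))"
```

```text
7.7 [ 0.5006 -0.037   0.1206] yaw y 12.6 [ 12.  33. -16. 116.  16.  33.  -3.] [ 2.2 -3.3  2. ] 0.0053502869741151315
scene axis [ 0.5803 -0.0128] tabs deg 4.2 180
blue 6 mean [ 0.513  -0.089   0.1355] circ 514.6 -89.6 4.9 ang -130.6 rad 0.1011
gold 54 mean [ 0.6476 -0.0703  0.1356] circ 648.5 -71.9 15.7 ang -40.9 rad 0.0902
lid 480 mean [ 0.4917 -0.0296  0.0498] circ 493.8 -32.9 45.8 ang -166.9 rad 0.0888
```

Request:
send_rows:
  steps:
    - {"grip": 0,"slide": [-0.001,0.0037,0],"turn": -0.5}
    - {"grip": 0,"slide": [-0.0009,0.0037,0],"turn": -0.5}
    - {"grip": 0,"slide": [-0.0008,0.0038,0],"turn": -0.5}
    - {"grip": 0,"slide": [-0.0006,0.0038,0],"turn": -0.5}
    - {"grip": 0,"slide": [-0.0004,0.0039,0],"turn": -0.5}
    - {"grip": 0,"slide": [-0.0002,0.0039,0],"turn": -0.5}
    - {"grip": 0,"slide": [0,0.0039,0],"turn": -0.5}
    - {"grip": 0,"slide": [0.0001,0.0039,0],"turn": -0.5}
    - {"grip": 0,"slide": [0.0003,0.0038,0],"turn": -0.5}
    - {"grip": 0,"slide": [0.0005,0.0038,0],"turn": -0.5}
    - {"grip": 0,"slide": [0.0006,0.0037,0],"turn": -0.5}
    - {"grip": 0,"slide": [0,0,0],"turn": 0}

```text
clock: 8.75
eef_pos: [0.4968, 0.0065, 0.12]
tcp_rot: [[0.253, 0.967, 0.001], [0.967, -0.253, 0.001], [0.001, 0.0, -1.0]]
ft_force: [0.1, -0.3, 0.4]
grip_width: 0.005
```

```bash
python3 s.py; python3 -c "
from h import *
measure(('scene','top'))"
```

```text
8.75 [0.4968 0.0065 0.12  ] yaw y -14.7 [  2.  32.  -8. 116.   8.  32. -27.] [ 0.1 -0.3  0.4] 0.0045567887964440175
scene axis [ 0.5815 -0.0121] tabs deg 65.6 123
blue 28 mean [ 0.4943 -0.0382  0.1343] circ 496.6 -43.1 15.0 ang -159.9 rad 0.0904
lid 216 mean [ 0.479 -0.015  0.05 ] circ 492.2 -31.0 44.4 ang -168.0 rad 0.0913
top axis [ 0.5861 -0.0152] tabs deg 65.1 112
gold 137 mean [ 0.6176 -0.0989  0.1384] circ 617.6 -99.1 14.9 ang -69.4 rad 0.0895
```

Request:
send_rows:
  steps:
    - {"grip": 0,"slide": [0,0,0],"turn": 0}
    - {"grip": 0,"slide": [0,0,0],"turn": 0}
    - {"grip": 0,"slide": [0,0,0],"turn": 0}
    - {"grip": 0,"slide": [0,0,0],"turn": 0}

```text
clock: 9.18
eef_pos: [0.4963, 0.0055, 0.1195]
tcp_rot: [[0.254, 0.967, -0.0], [0.967, -0.254, 0.0], [0.0, -0.0, -1.0]]
ft_force: [0.7, 0.3, -0.5]
grip_width: 0.003
```

```bash
python3 s.py; python3 -c "
from h import *
measure(('scene','top'))"
```

```text
9.1833 [0.4963 0.0055 0.1195] yaw y -14.7 [  2.  32.  -8. 116.   8.  32. -27.] [ 0.7  0.3 -0.5] 0.0027390705081300833
scene axis [ 0.5814 -0.0124] tabs deg 64.8 132
blue 28 mean [ 0.4928 -0.0369  0.1346] circ 495.4 -43.3 13.3 ang -160.3 rad 0.0914
lid 201 mean [ 0.4793 -0.0139  0.0499] circ 491.3 -30.3 44.7 ang -168.8 rad 0.0919
top axis [ 0.5864 -0.0149] tabs deg 64.7 112
gold 136 mean [ 0.6168 -0.0991  0.1383] circ 617.5 -99.1 15.0 ang -69.7 rad 0.0897
```

Request:
send_rows:
  steps:
    - {"grip": 0,"slide": [0.0009,0.0038,0],"turn": -0.5}
    - {"grip": 0,"slide": [0,0,0],"turn": 0}
    - {"grip": 0,"slide": [0,0,0],"turn": 0}

```text
clock: 9.53
eef_pos: [0.4973, 0.0096, 0.1195]
tcp_rot: [[0.295, 0.955, 0.0], [0.955, -0.295, 0.0], [0.0, 0.0, -1.0]]
ft_force: [-0.4, -0.2, 1.0]
grip_width: 0.004
```

```bash
python3 s.py
python3 - <<'E'
from h import *
measure(('scene','top'))
for c in('scene','top'):
    im,d=capture(c); a,b=((170,290),(260,420)) if c=='scene' else ((170,300),(260,420))
    globals()[c]=cv2.resize(im[a[0]:a[0]+125,b[0]:b[0]+160],None,fx=4.8,fy=4.8)[:, :] 
cv2.imwrite('pics/p2.png',cv2.resize(np.vstack([scene,top]),None,fx=.5,fy=.5))
E
```

```text
9.5333 [0.4973 0.0096 0.1195] yaw y -17.2 [  1.  32.  -7. 116.   7.  32. -29.] [-0.4 -0.2  1. ] 0.0041859308028066285
scene axis [ 0.5813 -0.0124] tabs deg 63.8 130
blue 19 mean [ 0.4883 -0.0364  0.1346] circ 494.5 -41.1 14.1 ang -161.7 rad 0.0914
lid 196 mean [ 0.4788 -0.014   0.0499] circ 492.5 -32.0 44.8 ang -167.6 rad 0.0909
top axis [ 0.5864 -0.0151] tabs deg 63.6 118
gold 137 mean [ 0.6153 -0.0997  0.1385] circ 615.5 -99.7 14.7 ang -71.0 rad 0.0895
```

View pics/p2.png

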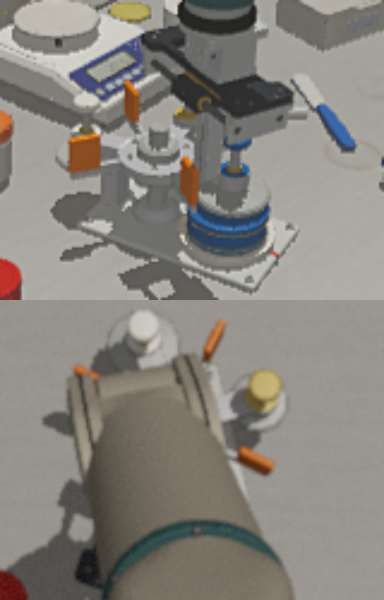

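The blue pad is almost over the tin, about 5° short. I'll nudge it on.

Request:
send_rows:
  steps:
    - {"grip": 0,"slide": [0.0012,0.0037,0],"turn": -0.5}
    - {"grip": 0,"slide": [0.0012,0.0037,0],"turn": -0.5}
    - {"grip": 0,"slide": [0,0,0],"turn": 0}
    - {"grip": 0,"slide": [0,0,0],"turn": 0}

```text
clock: 10.07
eef_pos: [0.4997, 0.0169, 0.1195]
tcp_rot: [[0.377, 0.926, 0.0], [0.926, -0.377, -0.0], [-0.0, 0.0, -1.0]]
ft_force: [0.1, 1.3, -0.8]
grip_width: 0.006
```

```bash
python3 s.py; python3 -c "
from h import *
measure(('scene','top'))"
```

```text
10.0667 [0.4997 0.0169 0.1195] yaw y -22.1 [ -1.  32.  -6. 116.   6.  32. -33.] [ 0.1  1.3 -0.8] 0.0055130684639501494
scene axis [ 0.5814 -0.012 ] tabs deg 58.3 120
blue 34 mean [ 0.4878 -0.0288  0.1348] circ 492.4 -32.4 13.0 ang -167.1 rad 0.0914
lid 155 mean [ 0.4784 -0.0122  0.0502] circ 493.7 -33.0 45.4 ang -166.5 rad 0.0902
top axis [ 0.5862 -0.0152] tabs deg 58.2 130
gold 136 mean [ 0.6069 -0.1019  0.1379] circ 607.6 -102.4 14.7 ang -76.2 rad 0.0897
```

Request:
send_rows:
  steps:
    - {"grip": 0,"slide": [0,0,0.02],"turn": 0}
    - {"grip": 0,"slide": [0,0,0.02],"turn": 0}
    - {"grip": 0,"slide": [0,0,0.02],"turn": 0}
    - {"grip": 0,"slide": [-0.0007,-0.01,0],"turn": 0}
    - {"grip": 0,"slide": [-0.0008,-0.01,0],"turn": 0}
    - {"grip": 0,"slide": [-0.0007,-0.01,0],"turn": 0}
    - {"grip": 0,"slide": [-0.0008,-0.01,0],"turn": 0}
    - {"grip": 0,"slide": [-0.0007,-0.011,0],"turn": 0}
    - {"grip": 0,"slide": [0,0,0],"turn": 0}
    - {"grip": 0,"slide": [0,0,0],"turn": 0}

```text
clock: 11.0
eef_pos: [0.4955, -0.0352, 0.1789]
tcp_rot: [[0.381, 0.925, -0.001], [0.925, -0.381, 0.0], [-0.0, -0.001, -1.0]]
ft_force: [-0.3, 0.5, -0.3]
grip_width: 0.007
```

```bash
python3 s.py; python3 -c "
from h import *
measure(('scene','top'))
im,d=capture('scene');cv2.imwrite('pics/s3.png',cv2.resize(im[150:310,270:430],None,fx=3,fy=3,interpolation=2))"
```

```text
11.0 [ 0.4955 -0.0352  0.1789] yaw y -22.4 [  6.  27.  -7. 113.   5.  40. -26.] [-0.3  0.5 -0.3] 0.006503474245063048
scene axis [ 0.5818 -0.0122] tabs deg 58.2 147
blue 65 mean [ 0.4927 -0.0319  0.1358] circ 494.0 -34.3 14.4 ang -165.9 rad 0.0905
gold 61 mean [ 0.6012 -0.0967  0.1353] circ 609.4 -29.6 85.1 ang -32.3 rad 0.0327
lid 150 mean [ 0.4784 -0.0125  0.05  ] circ 491.1 -31.7 44.8 ang -167.8 rad 0.0927
top axis [ 0.5863 -0.0151] tabs deg 58.3 138
```

View pics/s3.png

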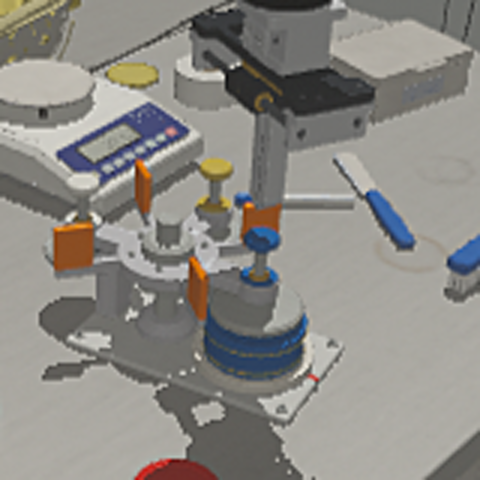

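The turret has clicked in (58.2°) and the finger is right above the blue knob. Pressing down.

Request:
send_rows:
  steps:
    - {"grip": 0,"slide": [0,0,-0.015],"turn": 0}
    - {"grip": 0,"slide": [0,0,-0.01],"turn": 0}
    - {"grip": 0,"slide": [0,0,-0.004],"turn": 0}
    - {"grip": 0,"slide": [0,0,-0.003],"turn": 0}
    - {"grip": 0,"slide": [0,0,-0.003],"turn": 0}
    - {"grip": 0,"slide": [0,0,0],"turn": 0}
    - {"grip": 0,"slide": [0,0,0],"turn": 0}

```text
clock: 11.73
eef_pos: [0.4957, -0.0338, 0.1447]
tcp_rot: [[0.378, 0.926, -0.0], [0.926, -0.378, 0.0], [0.0, -0.001, -1.0]]
ft_force: [-2.1, 1.5, 3.5]
grip_width: 0.009
```

Request:
send_rows:
  steps:
    - {"grip": 0,"slide": [0,0,-0.001],"turn": 0}
    - {"grip": 0,"slide": [0,0,-0.001],"turn": 0}
    - {"grip": 0,"slide": [0,0,-0.001],"turn": 0}
    - {"grip": 0,"slide": [0,0,0],"turn": 0}
    - {"grip": 0,"slide": [0,0,0],"turn": 0}

```text
clock: 12.15
eef_pos: [0.4961, -0.0341, 0.1416]
tcp_rot: [[0.379, 0.926, 0.0], [0.926, -0.379, 0.0], [0.0, 0.0, -1.0]]
ft_force: [-1.5, 0.8, 3.7]
grip_width: 0.004
```

Request:
send_rows:
  steps:
    - {"grip": 0,"slide": [0,0,-0.001],"turn": 0}
    - {"grip": 0,"slide": [0,0,-0.001],"turn": 0}
    - {"grip": 0,"slide": [0,0,-0.001],"turn": 0}
    - {"grip": 0,"slide": [0,0,0],"turn": 0}
    - {"grip": 0,"slide": [0,0,0],"turn": 0}

```text
clock: 12.57
eef_pos: [0.4961, -0.0341, 0.1389]
tcp_rot: [[0.379, 0.926, 0.0], [0.926, -0.379, 0.0], [0.0, 0.0, -1.0]]
ft_force: [-4.1, 1.7, 7.8]
grip_width: 0.007
```

Request:
send_rows:
  steps:
    - {"grip": 0,"slide": [0,0,-0.001],"turn": 0}
    - {"grip": 0,"slide": [0,0,-0.001],"turn": 0}
    - {"grip": 0,"slide": [0,0,-0.001],"turn": 0}
    - {"grip": 0,"slide": [0,0,0],"turn": 0}
    - {"grip": 0,"slide": [0,0,0],"turn": 0}

```text
clock: 12.98
eef_pos: [0.4961, -0.0341, 0.1362]
tcp_rot: [[0.379, 0.926, 0.001], [0.926, -0.379, -0.0], [0.0, 0.001, -1.0]]
ft_force: [-3.9, 0.4, 10.0]
grip_width: 0.008
```

Request:
send_rows:
  steps:
    - {"grip": 0,"slide": [0,0,-0.001],"turn": 0}
    - {"grip": 0,"slide": [0,0,0],"turn": 0}
    - {"grip": 0,"slide": [0,0,0],"turn": 0}

```text
clock: 13.23
eef_pos: [0.4962, -0.0341, 0.1361]
tcp_rot: [[0.379, 0.926, 0.001], [0.926, -0.379, -0.0], [0.0, 0.001, -1.0]]
ft_force: [-5.4, 1.8, 19.2]
grip_width: -0.0
```

The arm hit a hard stop at about 13 mm of travel, with the force jumping to 19 N. I'll press slightly more to be sure, then let the plunger up.

Request:
send_rows:
  steps:
    - {"grip": 0,"slide": [0,0,-0.0007],"turn": 0}
    - {"grip": 0,"slide": [0,0,0],"turn": 0}
    - {"grip": 0,"slide": [0,0,0],"turn": 0}

```text
clock: 13.48
eef_pos: [0.4962, -0.0341, 0.136]
tcp_rot: [[0.379, 0.925, 0.001], [0.925, -0.379, -0.0], [0.0, 0.001, -1.0]]
ft_force: [-6.9, 1.9, 25.7]
grip_width: 0.008
```

Request:
send_rows:
  steps:
    - {"grip": 0,"slide": [0,0,0.004],"turn": 0}
    - {"grip": 0,"slide": [0,0,0.004],"turn": 0}
    - {"grip": 0,"slide": [0,0,0.006],"turn": 0}
    - {"grip": 0,"slide": [0,0,0.01],"turn": 0}
    - {"grip": 0,"slide": [0,0,0.02],"turn": 0}
    - {"grip": 0,"slide": [0,0,0.03],"turn": 0}
    - {"grip": 0,"slide": [-0.02,-0.03,0.03],"turn": 0}
    - {"grip": 0,"slide": [-0.02,-0.03,0],"turn": 0}
    - {"grip": 0,"slide": [-0.02,-0.03,0],"turn": 0}
    - {"grip": 0,"slide": [-0.01,-0.03,0],"turn": 0}
    - {"grip": 0,"slide": [-0.01,-0.03,0],"turn": 0}
    - {"grip": 0,"slide": [0,-0.03,0],"turn": 0}

```text
clock: 14.48
eef_pos: [0.4163, -0.213, 0.2347]
tcp_rot: [[0.38, 0.925, -0.0], [0.925, -0.38, -0.001], [-0.001, 0.0, -1.0]]
ft_force: [0.9, 0.8, 0.7]
grip_width: 0.004
```

Request:
send_rows:
  steps:
    - {"grip": 0,"slide": [0,-0.03,0],"turn": 0}
    - {"grip": 0,"slide": [0,-0.03,0],"turn": 0}
    - {"grip": 0,"slide": [0,0,0],"turn": 0}
    - {"grip": 0,"slide": [0,0,0],"turn": 0}

```text
clock: 14.82
eef_pos: [0.418, -0.2732, 0.2342]
tcp_rot: [[0.383, 0.924, 0.0], [0.924, -0.383, -0.001], [-0.001, 0.001, -1.0]]
ft_force: [-0.6, 1.2, -1.1]
grip_width: 0.004
```

```bash
python3 s.py
python3 - <<'E'
from h import *
measure(('scene','top'))
im,d=capture('scene');cv2.imwrite('pics/s4.png',cv2.resize(im[180:370,220:440],None,fx=3,fy=3,interpolation=2))
p=cloud('scene',im,d,(98,120,50),(125,255,255),.02,.056);print('blue tin z pct',np.percentile(p[:,2],[50,80,95,99]).round(4))
E
```

```text
14.8167 [ 0.418  -0.2732  0.2342] yaw y -22.5 [ 33.  22.  -4. 109.   2.  48.   5.] [-0.6  1.2 -1.1] 0.004350780697761815
scene axis [ 0.5815 -0.0121] tabs deg 58.3 164
blue 70 mean [ 0.4929 -0.0322  0.1358] circ 494.9 -33.3 16.5 ang -166.3 rad 0.0891
gold 60 mean [ 0.599  -0.0959  0.1355] circ 588.8 -28.3 87.4 ang -65.8 rad 0.0178
lid 43 mean [ 0.4831 -0.0124  0.0469] circ 492.1 -31.7 44.8 ang -167.7 rad 0.0915
top axis [ 0.5861 -0.0153] tabs deg 58.4 209
blue 132 mean [ 0.4984 -0.0357  0.1385] circ 498.4 -35.5 14.5 ang -167.0 rad 0.09
gold 136 mean [ 0.6071 -0.102   0.1384] circ 607.6 -102.6 14.5 ang -76.2 rad 0.0899
lid 47 mean [ 0.4704 -0.0196  0.0486] circ 492.2 -33.4 43.2 ang -169.1 rad 0.0956
blue tin z pct [0.0442 0.0458 0.0472 0.0483]
```

View pics/s4.png

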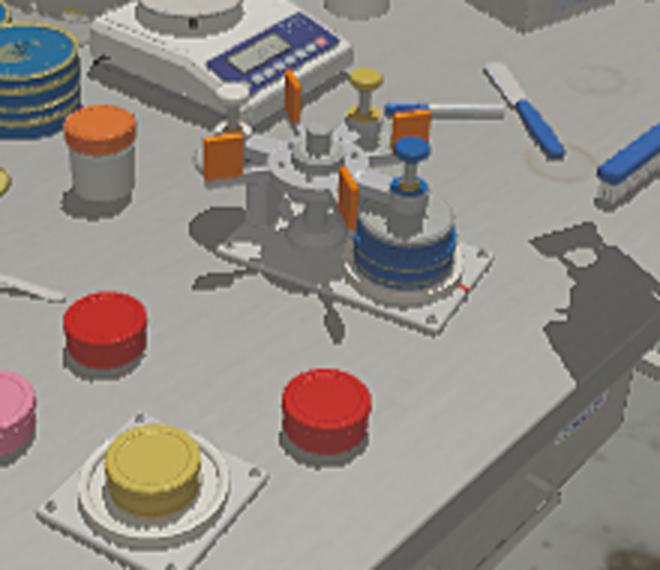

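The lid's top edge is about 5 mm lower than before, the blue knob is back up at 138 mm, and the turret is still in its notch. Handing in.

```bash
python3 -c "
from workcell import r
print(r.close_job())"
```

```text
the job is handed in; nothing more can be done
None
```

I closed the large blue tin, which was the one standing in the press nest, and handed the job in at about 15 s on the clock.

- **Turret:** I pushed one tab about 121° clockwise with the closed fingers. The blue pad came to rest within about 0.5° of the nest direction I had measured from the tin.
- **Press:** I pushed the blue knob down about 13 mm until it hit a hard stop, where the force jumped from 10 N to 26 N. I then let it spring back and moved the arm clear.

**Last checks:**
- The blue knob is back up at 138 mm and the turret is still at the blue pad.
- In the last picture, the gold tin and the loose things in view looked undisturbed. I did not measure their positions.
- The lid height is less certain, because the pad covers most of the lid. The few visible points read about 47–49 mm, against about 50–52 mm before and 47 mm expected. That the lid is fully home therefore rests mainly on the hard stop.
- The two cameras disagreed by about 5 mm on where the turret axis is. I used their average, and it worked.

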